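Set up a draining peg and hang a beaker on it

ROBOT

A 7-joint arm with a two-finger parallel gripper is mounted at the origin on a cart in front of the work surface, level with it; the furniture and walls round the work are solid. World frame = base frame: x ahead of the robot, y to its left, z up, the work surface at z = 0. Lengths are in m, angles in rad, forces in N, time in s.
With the tool pointing down it reaches from about 0.4 to 0.75 m from the base axis. Payload 19.5 kg.
Tool frame: the origin (TCP) lies midway between the tips of the shut fingers; the grasp point (between the pads) lies 19 mm behind it; z points along the fingers, y is the line along which they close (so a half turn about z gives the same grasp; the last joint's range is limited). The gripper opens to 85 mm and grips with 20 to 120 N. Pads are 22 mm wide; open, the fingers measure 114 mm over their backs; the gripper's body (76 mm by 85 mm) begins 54 mm behind the grasp point. The pads swing forward as they close: fully open they stand 13 mm farther back than shut.
Start: joints at [-1.142, 0.707, -0.028, 1.485, 0.022, 0.951, -0.075], TCP at [0.261, 0.512, 0.196] pointing down, gripper open.
Joint ranges: [-2.71, 2.71], [-0.32, 2.16], [-1.57, 1.52], [0, 2.45], [-1.46, 4.6], [0, 2.02], [-2.83, 2.83]. Speed limits (rad/s): [1.89, 1.89, 2.57, 2.57, 3.01, 3.01, 3.01].

INTERFACE

Orientations are given as a unit quaternion [x, y, z, w].
In Python, from station import status, optics, finish_job gives the robot as it stands.
- The arm moves only by the shell command python3 -m jog 'ROWS'. ROWS is a JSON object of lists of equal length, an entry for each row: "translation": the shift along the tool's x, y, z scaled (see below), a list of three; "rot": the turn, a rotation vector about the tool's x, y, z scaled (see below), a list of three; "fingers": the opening, from 0 (shut) to 1 (fully open). In form: {"translation": [[dx, dy, dz], ...], "rot": [[ax, ay, az], ...], "fingers": [fingers, ...]}. A call has 1 to 8 rows; each row shifts and turns the commanded pose from where the row before left it, along the tool's axes as they then stand; what a row does not reach is not made up. The controller multiplies each number of a shift by 0.02 m and each number of a turn by 10 degrees. A row lasts 1/8 s, in which the tool goes at most 62.5 mm and 10.7 degrees, less where a joint would pass 70% of its speed; a pose out of reach is approached as far as the arm can. A call with a number of a shift or a turn outside -1 to 1 is refused whole. A call with a gripper value outside its range is refused whole. The fingers move at their own pace and stop on an object; the grip force is fixed at half the most. Time passes only in rows, so rows that do not move let the fingers close. It gives the time, the measured TCP pose, the force, the opening and the grip force at its end, in the units of the state.
- status.get_state(): the state, without advancing time (a new reading comes with each control period).
- optics.camera(name): name is "scene" or "top" or "wrist"; returns (picture, depth): 420x560x3 uint8, red, green, blue; 420x560 float32, m along the optical axis (not along the pixel's ray), 0 where there is no reading.
- optics.camera_params(name): a dict with "intrinsics" (3x3 intrinsics, pixels), "rvec" (rotation vector, rad) and "tvec" (3), from world to camera coordinates, as OpenCV has them. Camera axes: x right, y down, z forward; pixel columns grow to the right and rows downward; lengths in m; the calibration is good to about 2 mm. A picture is of the moment at which its call begins: read the wrist's pose just before it. camera_params takes no time and is no camera call; for the wrist camera it gives the pose at the moment of the call.
- finish_job(): hands the job in; it is judged then, once.
The state is a dict: "t": time; "joints": joint angles; "dq": joint speeds; "joint_torque": joint torques, N m; "ee_pos": TCP position; "ee_rot": TCP orientation; "ft_force": force on the tool from outside, world axes, zero at the start; "torque": the same for the moment, N m; "width": finger opening in m; "gripper_force": force on a finger pad.
Only numpy, scipy, OpenCV 4.12 (cv2) and the standard library are available. Lean on these libraries where they do the work, as an engineer would, in place of code of your own. Each camera call takes 0.05 s, during which the arm holds its last target. There are 200 camera calls.

TASK

Take the white draining peg out of its storage block and stand it in the blind hole of the grey plate that lies in the tray, pushed fully home so that its collar is flush on the plate. You may have to feel for the hole by sliding the pin's tip along the plate. Then hang the upturned beaker on the peg to drain, and leave the jar and the bottle beside the work standing where they are.

Things in the scene. Friction and masses are not known exactly. Their poses are not given: they have to be found in the camera images.
- peg: white plastic draining peg, 134 mm tall, about 0.1 kg, upright at the start in the storage block. Origin at the centre of the pin's lower tip, z up along it. From the tip up: pin 16 mm wide, 26 mm long, its lowest 6 mm tapering to a flat nose 9 mm wide; flat collar 40 mm wide, 8 mm high (z 26 to 34); smooth shaft 22 mm wide to grip (z 34 to 134)
- peg_tip (a point): centre of the nose at the pin's lower end (the peg's origin)
- peg_top (a point): centre of the peg's flat top (18 mm wide), 134 mm above the tip
- block: grey plastic storage block, 64 x 64 x 36 mm, fixed. Origin at the centre of its underside, z up. The pin stands in a loose square socket (22 mm wide, 30 mm deep) in its top, the collar on the block, so the pin's tip is 10 mm above the worktop. Block and beaker stand side by side, nearer the robot than the tray, either one on the left
- tray: aluminium channel-shaped tray, 240 mm long (y axis), 94 mm wide (x axis), fixed, origin at the centre of its underside, z up. 5 mm floor, side rails 6 mm thick and 42 mm high along its length, open ends. In it lies, also fixed, the grey plate, 80 x 160 x 34 mm, its flat top 39 mm above the worktop, up to 30 mm off the tray's middle along y
- beaker: clear glass beaker, 56 mm wide, 71 mm tall, 35 g, upside down on the worktop, rim below. Origin at the centre of its closed bottom, which is uppermost (71 mm above the worktop at the start); its z axis points down to the rim. Its inside takes a round post up to 30 mm wide; its bottom is 3 mm thick, so when hung its origin is about 3 mm above the peg's top
- jar: small white plastic jar, 55 mm wide, 69 mm tall, loose bystander beyond the right end of the tray. Origin at the centre of its underside. Behind it to the right (beyond about x = 0.6, y = -0.38) stands a fixed black cabinet taller than the work: keep the gripper clear of it
- bottle: clear lab bottle with a blue screw cap, 56 mm wide, 101 mm tall, loose bystander near the front edge of the worktop. Origin at the centre of its underside
- track_mid (a point): point on the plate's top level over the tray's middle (tray x = y = 0). The one plain blind hole, 19.5 mm wide, 1.5 mm chamfer, 30 mm deep, in the middle of the plate, has its centre on the tray's centre line (tray x = 0) at an unknown tray y from -30 to +30 mm. With the peg home its collar rests on the plate and its tip is 26 mm below this level
Not all that is in view belongs to the job. Of the things shaped like the peg, the white one is meant.

How it is judged:
On the way, in this order (a step that is already met when the one before it is completed fails the run):
1. the peg stands fully home in the plate's hole (z of peg_tip in the frame of tray below 0.017 m and y of peg_tip in the frame of tray between -0.04 and 0.04 m and x of peg_tip in the frame of tray between -0.01 and 0.01 m and angle between peg's own z axis and vertical below 0.1 rad), for 0.2 s.
2. the upturned beaker hangs on the peg (horizontal distance between beaker and peg_top below 0.015 m and z of beaker in the frame of peg_top between -0.005 and 0.012 m and angle between beaker's own z axis and vertical above 2.84 rad), for 0.2 s.
At the end, for the whole second after the job is handed in: Peg upright (0.1 rad) in the hole, tip at most 17 mm above the tray's underside, within 40 mm of its middle along it and 10 mm of its centre line; beaker upside down on it, bottom centre within 15 mm sideways of the peg's top and -5 to 12 mm above it, tilted under 0.3 rad; both at rest (all of step 1 and all of step 2 and linear speed of each of beaker, peg below 0.02 m/s); the robot touches nothing.
It fails at once if the jar is moved more than 3 cm or tipped (distance of jar from where it was at the start of the episode above 0.03 m or angle between jar's own z axis and vertical above 0.5 rad).
It fails at once if the bottle is moved more than 3 cm or tipped (distance of bottle from where it was at the start of the episode above 0.03 m or angle between bottle's own z axis and vertical above 0.5 rad).
It also fails if it takes over 72 s, if anything falls off the work surface, if the arm or the gripper's body presses on something with over 40 N, if the wrist force passes 120 N, or if a joint passes its speed limit or range.

## Working session

There is one attempt and no reset: what is moved stays moved. The work goes in short steps, Python scripts to look and compute and a shell command to move; the robot and the scene stay as the last step left them, time stands still between calls to the robot, and variables do not carry over. Pictures are saved under pics/ and viewed, at most 10 in all, crops included, and the job is handed in when it is done.

```bash
ls; mkdir -p pics; cat > h.py <<'E'
import numpy as np, cv2
from scipy.spatial.transform import Rotation as R
from station import status, optics
def cam(n):
    p=optics.camera_params(n); im,d=optics.camera(n)
    K=np.array(p['intrinsics']); Rm=cv2.Rodrigues(np.array(p['rvec'],float))[0]; t=np.array(p['tvec'],float).ravel()
    return im,d,K,Rm,t
def ray(K,Rm,t,u,v,z):
    c=-Rm.T@t; r=Rm.T@np.linalg.inv(K)@np.array([u,v,1.]); return c+r*(z-c[2])/r[2]
def cloud(d,K,Rm,t):
    v,u=np.mgrid[:d.shape[0],:d.shape[1]]
    p=np.stack([(u-K[0,2])/K[0,0]*d,(v-K[1,2])/K[1,1]*d,d],-1)
    return (p-t)@Rm
def save(n,im): cv2.imwrite('pics/'+n,im[...,::-1])
E
python3 - <<'E'
from h import *
s=status.get_state();print(s)
a=[]
for n in('scene','top'):
    im,d,K,Rm,t=cam(n); np.savez(n,im=im,d=d,K=K,R=Rm,t=t); save(n+'.png',im)
    print(n,K.tolist(),(-Rm.T@t).tolist(), (d==0).mean())
E
```

```text
pics
{'t': 0.0, 'joints': array([-1.14171668,  0.70708954, -0.02760355,  1.48501373,  0.02199147,
        0.95090029, -0.07551161]), 'dq': array([ 0.00062973,  0.00142849, -0.00097552, -0.00211591,  0.00049471,
        0.00121467,  0.00033874]), 'joint_torque': array([-5.82574630e-04, -8.83214879e+01,  1.23463020e+00, -2.36175424e+01,
        1.68812054e-02,  6.35910503e-03, -3.67119821e-05]), 'ee_pos': array([0.2606747 , 0.51216814, 0.19573187]), 'ee_rot': array([ 2.33234889e-01,  9.72420269e-01, -5.43160675e-04, -1.10667081e-04]), 'ft_force': array([-0.26310677,  0.44767318,  0.25058011]), 'torque': array([ 0.00172175, -0.00819577, -0.02609125]), 'gripper_force': 0.0, 'width': 0.08526422219922238}
scene [[538.6779605195458, 0.0, 280.1316258628643], [0.0, 538.6779605195458, 209.9372141655728], [0.0, 0.0, 1.0]] [0.10478529817746274, 0.2801062050344382, 1.0097158058050277] 0.004204931972789116
top [[512.171251458564, 0.0, 282.30898889547797], [0.0, 512.171251458564, 208.25043058174245], [0.0, 0.0, 1.0]] [0.42363944982476537, -0.2858164988115561, 1.0930289130322908] 0.003954081632653061
```

View pics/scene.png

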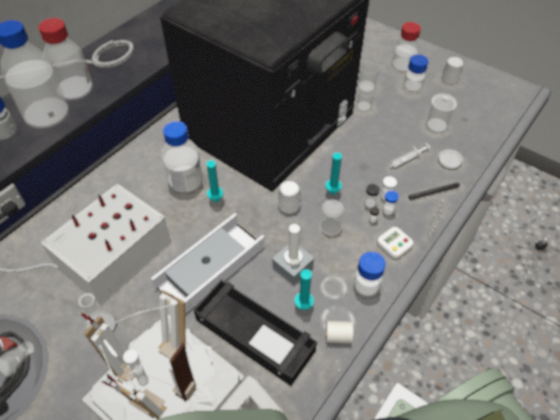

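View pics/top.png

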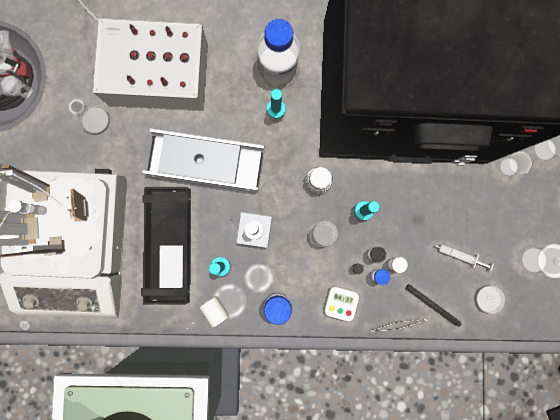

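The scene picture shows the white peg at (294,245) in its grey block, with cyan pegs at (213,180), (335,172) and (305,288). In the top picture:
- White peg at (254,230), with cyan pegs at (276,103), (367,210) and (219,267).
- Tray at (205,160), with a dark spot at (199,159) that may be the hole.
- Jar at (319,181) and blue-capped bottle at (278,310).
- Beaker candidates are the discs at (323,234), (258,278) and (231,300).

I choose the white peg in the block. For the beaker I'll check heights and take one close crop.

```bash
python3 - <<'E'
from h import *
z={n:np.load(n+'.npz') for n in('scene','top')}
T=z['top'];a=(T['K'],T['R'],T['t'])
C=cloud(T['d'],*a)
for n,(u,v) in dict(peg=(254,230),b1=(323,234),b2=(258,278),b3=(231,300),jar=(319,181),bottle=(278,310),block=(244,240),spot=(199,159),plate=(220,163),cyan=(219,267)).items():
    q=C[v-5:v+6,u-5:u+6].reshape(-1,3); print(n,(u,v),C[v,u].round(3),'z',q[:,2].min().round(3),np.median(q[:,2]).round(3),q[:,2].max().round(3))
def blob(m,name,zz):
    n,l,s,c=cv2.connectedComponentsWithStats(m.astype(np.uint8))
    for i in range(1,n):
        if s[i,4]>25:
            P=C[l==i]; print(name,c[i].round(1),s[i,4],'pts med',np.median(P,0).round(4),'ray',ray(*a,*c[i],zz).round(4))
X,Y,Z=C[...,0],C[...,1],C[...,2]
near=(X>.2)&(X<.6)&(Y<.15)&(Y>-.45)
blob(near&(Z>.135),'z>135',.144)
# rails & plate
rail=near&(abs(Z-.042)<.006)&(X>.4)&(T['im'].min(2)>0)
roi=np.zeros_like(rail);roi[120:200,135:275]=1
m=(roi&(Z>.03)&(Z<.055)); cs,_=cv2.findContours(m.astype(np.uint8),cv2.RETR_EXTERNAL,cv2.CHAIN_APPROX_NONE)
c=max(cs,key=cv2.contourArea); r=cv2.minAreaRect(c);print('tray rect',r)
b=cv2.boxPoints(r);print([ray(*a,*p,.042).round(4).tolist() for p in b], 'c',ray(*a,*r[0],.042).round(4))
g=cv2.cvtColor(T['im'],cv2.COLOR_RGB2GRAY)
r2=np.zeros_like(g);r2[145:175,180:235]=1
blob((r2>0)&(g<90),'spot',.039)
print('spot z',Z[155:164,195:204:2].round(3))
c1=cv2.resize(T['im'][130:320,180:350],None,fx=3,fy=3,interpolation=cv2.INTER_CUBIC); save('crop1.png',c1)
E
```

```text
peg (254, 230) [ 0.455 -0.253  0.145] z 0.041 0.142 0.148
b1 (323, 234) [ 0.453 -0.388  0.072] z 0.066 0.071 0.075
b2 (258, 278) [ 0.358 -0.259 -0.001] z -0.004 0.0 1.093
b3 (231, 300) [ 0.311 -0.203 -0.001] z -0.008 0.0 0.006
jar (319, 181) [ 0.559 -0.379  0.069] z 0.063 0.068 0.074
bottle (278, 310) [ 0.304 -0.302  0.095] z 0.095 0.1 0.105
block (244, 240) [ 0.438 -0.229  0.036] z -0.003 0.036 0.046
spot (199, 159) [ 0.608 -0.128  0.01 ] z 0.005 0.031 1.093
plate (220, 163) [ 0.595 -0.176  0.042] z 0.033 0.039 0.044
cyan (219, 267) [ 0.385 -0.189  0.132] z 0.032 0.128 0.137
z>135 [ 50.6 191.3] 1017 pts med [0.5092 0.0636 0.2273] ray [0.5182 0.1235 0.144 ]
z>135 [ 26.7 207.7] 330 pts med [0.4833 0.1405 0.1973] ray [0.4869 0.1655 0.144 ]
z>135 [251.8 227.7] 108 pts med [ 0.4588 -0.2493  0.1437] ray [ 0.4593 -0.2489  0.144 ]
z>135 [ 35.6 250.3] 459 pts med [0.4108 0.1034 0.2316] ray [0.4092 0.1447 0.144 ]
tray rect ((202.66946411132812, 159.34188842773438), (116.3944091796875, 45.708274841308594), 8.325650215148926)
[[0.5695, -0.0161, 0.042], [0.6642, -0.0258, 0.042], [0.635, -0.265, 0.042], [0.5403, -0.2536, 0.042]] c [ 0.6021 -0.14    0.042 ]
spot z [[0.041 0.03  0.027 0.031 0.041]
 [0.039 0.024 0.018 0.014 0.038]
 [0.032 0.019 0.01  0.008 0.012]
 [0.032 0.012 0.008 0.011 0.007]
 [0.025 0.007 0.01  0.01  0.009]
 [0.023 0.009 0.01  0.011 0.01 ]
 [0.033 0.005 0.01  0.005 0.039]
 [0.039 0.009 0.009 0.007 0.037]
 [0.037 0.037 0.01  0.041 0.039]]
```

View pics/crop1.png

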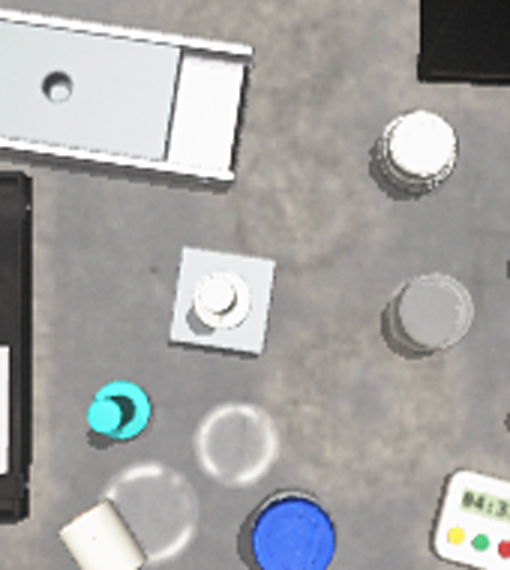

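The spot at (199,159) is a real hole, with depth readings down to z≈0.009. The grey disc at (323,234) has its top at z≈0.071, so it is the upturned beaker. The two clear rings are at table height, so they aren't. The close crop confirms the white peg in its block. Next I'll refine all the positions.

```bash
cat >> h.py <<'E'
def plan(p,yaw_deg=None):
    "tool-frame shift in units (x0.02) and turn needed; yaw = world angle of tool y"
    s=status.get_state(); Q=R.from_quat(s['ee_rot']); M=Q.as_matrix()
    print('tcp',s['ee_pos'].round(4),'yaw',np.degrees(np.arctan2(M[1,1],M[0,1])).round(2),'tilt z',M[:,2].round(4),'units',(M.T@(np.array(p)-s['ee_pos'])/.02).round(2),'F',s['ft_force'].round(1),'w',round(s['width'],4),'j',s['joints'].round(2),'t',s['t'])
    if yaw_deg is not None:
        y=np.radians(yaw_deg); Y=np.array([np.cos(y),np.sin(y),0]);Zt=np.array([0,0,-1.]);D=np.stack([np.cross(Y,Zt),Y,Zt],1)
        print('rot units',(np.degrees(R.from_matrix(M.T@D).as_rotvec())/10).round(3))
E
python3 - <<'E'
from h import *
from itertools import product
for n in('scene','top'):
    T=np.load(n+'.npz');a=(T['K'],T['R'],T['t']);C=cloud(T['d'],*a);X,Y,Z=C[...,0],C[...,1],C[...,2]
    def ctr(name,c,r,lo,hi,zz):
        m=(np.hypot(X-c[0],Y-c[1])<r)&(Z>lo)&(Z<hi)
        cs,_=cv2.findContours(m.astype(np.uint8),cv2.RETR_EXTERNAL,cv2.CHAIN_APPROX_NONE)
        k=max(cs,key=cv2.contourArea);(u,v),rad=cv2.minEnclosingCircle(k);M=cv2.moments(k)
        print(n,name,'enc',ray(*a,u,v,zz).round(4),'mom',ray(*a,M['m10']/M['m00'],M['m01']/M['m00'],zz).round(4),'pts',np.median(C[m],0).round(4),m.sum())
    ctr('peg top',(.459,-.249),.03,.135,.155,.144)
    ctr('beaker',(.455,-.385),.045,.064,.078,.071)
    ctr('jar',(.56,-.375),.045,.062,.075,.069)
    ctr('hole',(.607,-.13),.025,.0,.034,.039)
    ctr('block',(.455,-.25),.06,.028,.040,.036)
    m=(X>.2)&(X<.65)&(Y>-.3)&(Y<.35)&(Z<.6); i=np.argsort(np.where(m,Z,-1).ravel())[-1]; print('highest',C.reshape(-1,3)[i])
plan([.38,.40,.33],0)
E
```

```text
scene peg top enc [ 0.4567 -0.2465  0.144 ] mom [ 0.4575 -0.247   0.144 ] pts [ 0.4574 -0.247   0.144 ] 101
scene beaker enc [ 0.4524 -0.39    0.071 ] mom [ 0.4524 -0.3896  0.071 ] pts [ 0.4527 -0.3897  0.071 ] 320
scene jar enc [ 0.5634 -0.378   0.069 ] mom [ 0.5648 -0.3798  0.069 ] pts [ 0.5653 -0.3798  0.0687] 242
scene hole enc [ 0.603 -0.131  0.039] mom [ 0.6029 -0.1308  0.039 ] pts [ 0.6119 -0.1387  0.0242] 46
scene block enc [ 0.4569 -0.248   0.036 ] mom [ 0.4534 -0.2407  0.036 ] pts [ 0.4474 -0.2357  0.0364] 501
highest [0.54000015 0.15479651 0.30247369]
top peg top enc [ 0.4593 -0.2488  0.144 ] mom [ 0.4592 -0.249   0.144 ] pts [ 0.4588 -0.2493  0.1437] 107
top beaker enc [ 0.4542 -0.3925  0.071 ] mom [ 0.4541 -0.3924  0.071 ] pts [ 0.4544 -0.3925  0.0703] 481
top jar enc [ 0.5661 -0.3817  0.069 ] mom [ 0.5663 -0.3817  0.069 ] pts [ 0.5661 -0.3814  0.0678] 381
top hole enc [ 0.6031 -0.1319  0.039 ] mom [ 0.6035 -0.1317  0.039 ] pts [ 0.6082 -0.1278  0.0108] 66
top block enc [ 0.4587 -0.2494  0.036 ] mom [ 0.4592 -0.249   0.036 ] pts [ 0.4581 -0.2488  0.0358] 665
highest [0.40528798 0.10494868 0.29649704]
tcp [0.2607 0.5122 0.1958] yaw 63.02 tilt z [-4.e-04 -8.e-04 -1.e+00] units [-7.86 -2.3  -6.71] F [-0.3  0.  -0. ] w 0.0852 j [-1.14  0.71 -0.03  1.48  0.02  0.95 -0.08] t 0.1
rot units [-5.000e-03  3.000e-03  6.302e+00]
```

```bash
python3 -m jog '{"translation":[[0,0,-1],[0,0,-1],[0,0,-1],[0,0,-1],[0,0,-1],[0,0,-1],[0,0,-1],[0,0,-1]],"rot":[[0,0,0.79],[0,0,0.79],[0,0,0.79],[0,0,0.79],[0,0,0.79],[0,0,0.79],[0,0,0.79],[0,0,0.77]],"fingers":[1,1,1,1,1,1,1,1]}'; python3 -c "
from h import *
plan([.458,-.248,.20],0)"
```

```text
t: 1.1
ee_pos: [0.2607, 0.5123, 0.3566]
ee_rot: [0.708, 0.706, -0.0, 0.0]
ft_force: [-0.1, -1.1, 0.5]
width: 0.0857
gripper_force: 0.0
tcp [0.2607 0.5123 0.3566] yaw -0.22 tilt z [-3.e-04 -6.e-04 -1.e+00] units [-37.97  10.02   7.85] F [-0.1 -1.1  0.5] w 0.0857 j [-1.3   0.6   0.32  1.15 -0.18  1.41 -1.01] t 1.1
rot units [-0.002  0.004 -0.022]
```

```bash
python3 -m jog '{"translation":[[-1,1,-1],[-1,1,0],[-1,1,0],[-1,1,0],[-1,1,0],[-1,1,0],[-1,1,0],[-1,1,0]],"rot":[[0,0,0],[0,0,0],[0,0,0],[0,0,0],[0,0,0],[0,0,0],[0,0,0],[0,0,0]],"fingers":[1,1,1,1,1,1,1,1]}'
python3 -m jog '{"translation":[[-1,1,0],[-1,1,0],[-1,0,0],[-1,0,0],[-1,0,0],[-1,0,0],[-1,0,0],[-1,0,0]],"rot":[[0,0,0],[0,0,0],[0,0,0],[0,0,0],[0,0,0],[0,0,0],[0,0,0],[0,0,0]],"fingers":[1,1,1,1,1,1,1,1]}'
python3 -m jog '{"translation":[[-1,0,0],[-1,0,0],[-1,0,0],[-1,0,0],[-1,0,0],[-1,0,0],[-1,0,0],[-1,0,0]],"rot":[[0,0,0],[0,0,0],[0,0,0],[0,0,0],[0,0,0],[0,0,0],[0,0,0],[0,0,0]],"fingers":[1,1,1,1,1,1,1,1]}'
python3 -m jog '{"translation":[[-1,0,0],[-1,0,0],[-1,0,0],[-1,0,0],[-1,0,0],[-1,0,1],[-1,0,1],[-1,0,1]],"rot":[[0,0,0],[0,0,0],[0,0,0],[0,0,0],[0,0,0],[0,0,0],[0,0,0],[0,0,0]],"fingers":[1,1,1,1,1,1,1,1]}'
python3 -c "
from h import *
plan([.458,-.248,.20],0)"
```

```text
t: 2.1
ee_pos: [0.4214, 0.3518, 0.376]
ee_rot: [0.707, 0.707, -0.0, -0.0]
ft_force: [0.2, 0.5, -0.3]
width: 0.0855
gripper_force: 0.0
t: 3.1
ee_pos: [0.4609, 0.1912, 0.3762]
ee_rot: [0.707, 0.707, -0.0, 0.0]
ft_force: [1.2, -0.0, 0.3]
width: 0.0857
gripper_force: 0.0
t: 4.1
ee_pos: [0.4608, 0.0312, 0.3762]
ee_rot: [0.707, 0.707, -0.0, 0.0]
ft_force: [0.4, -0.2, -0.5]
width: 0.0858
gripper_force: 0.0
t: 5.1
ee_pos: [0.4607, -0.1287, 0.3156]
ee_rot: [0.707, 0.707, 0.0, 0.0]
ft_force: [0.5, 0.8, 0.3]
width: 0.085
gripper_force: 0.0
tcp [ 0.4607 -0.1287  0.3156] yaw 0.02 tilt z [ 1.e-04 -1.e-04 -1.e+00] units [-5.97 -0.14  5.78] F [0.5 0.8 0.3] w 0.085 j [-0.01  0.45  0.37  1.6  -0.17  1.12  0.4 ] t 5.1
rot units [0.001 0.001 0.002]
```

```bash
python3 -m jog '{"translation":[[-1,-0.14,0],[-1,0,0],[-1,0,0],[-1,0,0],[-1,0,1],[-0.97,0,1],[0,0,0.5],[0,0,0]],"rot":[[0,0,0],[0,0,0],[0,0,0],[0,0,0],[0,0,0],[0,0,0],[0,0,0],[0,0,0]],"fingers":[1,1,1,1,1,1,1,1]}'
python3 - <<'E'
from h import *
im,d,*a=cam('wrist'); save('w1.png',im); np.savez('w1',im=im,d=d,K=a[0],R=a[1],t=a[2])
C=cloud(d,*a);X,Y,Z=C[...,0],C[...,1],C[...,2]
m=(np.hypot(X-.458,Y+.248)<.03)&(Z>.136)&(Z<.155); print(m.sum())
if m.sum()>20:
    cs,_=cv2.findContours(m.astype(np.uint8),cv2.RETR_EXTERNAL,cv2.CHAIN_APPROX_NONE);k=max(cs,key=cv2.contourArea);(u,v),r=cv2.minEnclosingCircle(k);print(u,v,r,ray(*a,u,v,.144),np.median(C[m],0))
plan([.458,-.248,.079],0)
E
```

```text
t: 6.1
ee_pos: [0.4581, -0.2465, 0.266]
ee_rot: [0.707, 0.707, -0.0, -0.0]
ft_force: [-0.1, 0.4, 0.1]
width: 0.0853
gripper_force: 0.0
369
277.5 202.0 11.10190200805664 [ 0.45930537 -0.24792795  0.144     ] [ 0.45978118 -0.24799527  0.14366804]
tcp [ 0.4584 -0.2465  0.2666] yaw 0.06 tilt z [ 2.e-04  1.e-04 -1.e+00] units [-0.08 -0.02  9.38] F [-0.2  0.8 -0.1] w 0.0851 j [ 0.24  0.57  0.34  1.57 -0.21  1.04  0.65] t 6.15
rot units [ 0.001 -0.     0.006]
```

View pics/w1.png

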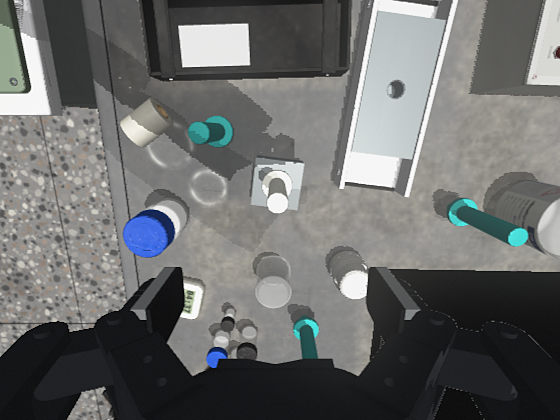

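The wrist picture shows the white peg in its block at (277,185) and the hole at (396,89). Nothing stands between the fingers and the peg.

```bash
python3 -m jog '{"translation":[[-0.08,0.03,1],[0,0,1],[0,0,1],[0,0,1],[0,0,1],[0,0,1],[0,0,1],[0,0,1]],"rot":[[0,0,0],[0,0,0],[0,0,0],[0,0,0],[0,0,0],[0,0,0],[0,0,0],[0,0,0]],"fingers":[1,1,1,1,1,1,1,1]}'
python3 -m jog '{"translation":[[0,0,0.8],[0,0,0.5],[0,0,0],[0,0,0],[0,0,0],[0,0,0],[0,0,0],[0,0,0]],"rot":[[0,0,0],[0,0,0],[0,0,0],[0,0,0],[0,0,0],[0,0,0],[0,0,0],[0,0,0]],"fingers":[1,1,0,0,0,0,0,0]}'
```

```text
t: 7.15
ee_pos: [0.4596, -0.2481, 0.1064]
ee_rot: [0.707, 0.708, 0.0, 0.001]
ft_force: [-0.2, -0.1, 1.1]
width: 0.0857
gripper_force: 0.0
t: 8.15
ee_pos: [0.4594, -0.2487, 0.0808]
ee_rot: [0.707, 0.707, 0.0, 0.001]
ft_force: [1.2, 0.1, 5.8]
width: 0.0199
gripper_force: 58.5
```

```bash
python3 -m jog '{"translation":[[0,0,-0.5],[0,0,-1],[0,0,-1],[0,0,-1],[0,0,-0.5],[0.7,0.9,0],[0.7,0.9,0],[0.7,0.9,0]],"rot":[[0,0,0],[0,0,0],[0,0,0],[0,0,0],[0,0,0],[0,0,0],[0,0,0],[0,0,0]],"fingers":[0,0,0,0,0,0,0,0]}'
python3 -m jog '{"translation":[[0.7,0.9,0],[0.7,0.9,0],[0.7,0.9,0],[0.7,0.9,0],[0.7,0.7,0],[0,0,0],[0,0,0],[0,0,0]],"rot":[[0,0,0],[0,0,0],[0,0,0],[0,0,0],[0,0,0],[0,0,0],[0,0,0],[0,0,0]],"fingers":[0,0,0,0,0,0,0,0]}'
python3 - <<'E'
from h import *
plan([.603,-.1315,.15],0)
for n in('scene','top'):
    im,d,*a=cam(n); np.savez(n+'2',im=im,d=d,K=a[0],R=a[1],t=a[2])
    save(n+'2.png',im)
E
python3 - <<'E'
from h import *
A=[np.load('%s2.npz'%n)['im'] for n in('scene','top')]
save('both2.png',np.hstack([cv2.resize(A[0][180:330,130:290],None,fx=2.4,fy=2.4),cv2.resize(A[1][90:240,130:290],None,fx=2.4,fy=2.4)]))
E
```

```text
t: 9.15
ee_pos: [0.5133, -0.2059, 0.1602]
ee_rot: [0.707, 0.707, -0.0, -0.0]
ft_force: [0.8, -1.2, -1.2]
width: 0.0204
gripper_force: 58.7
t: 10.15
ee_pos: [0.5984, -0.1371, 0.1603]
ee_rot: [0.707, 0.707, -0.0, 0.0]
ft_force: [0.0, -0.4, -0.6]
width: 0.02
gripper_force: 58.7
tcp [ 0.5984 -0.1371  0.1603] yaw -0.03 tilt z [-2.e-04 -3.e-04 -1.e+00] units [0.28 0.23 0.52] F [ 0.  -0.4 -0.6] w 0.02 j [ 0.02  0.83  0.33  1.39 -0.3   0.97  0.42] t 10.15
rot units [-0.001  0.002 -0.003]
```

View pics/both2.png

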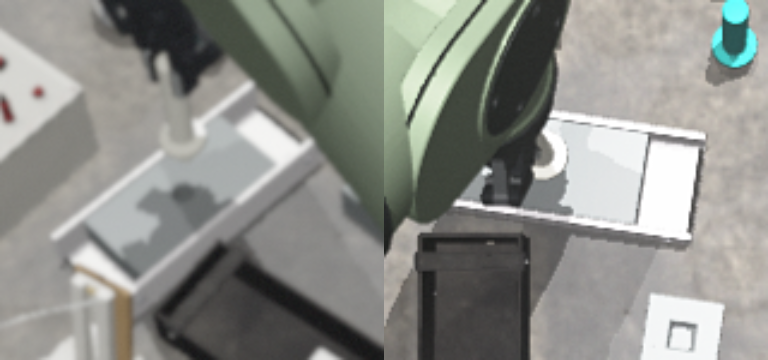

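The peg is held upright over the tray, with the collar at (185,140) on the left and (545,150) on the right of the picture.

```bash
python3 -m jog '{"translation":[[0.28,0.23,0],[0,0,0],[0,0,0.8],[0,0,0.8],[0,0,0.6],[0,0,0.2],[0,0,0.2],[0,0,0.1]],"rot":[[0,0,0],[0,0,0],[0,0,0],[0,0,0],[0,0,0],[0,0,0],[0,0,0],[0,0,0]],"fingers":[0,0,0,0,0,0,0,0]}'
```

```text
t: 11.25
ee_pos: [0.6036, -0.1309, 0.1063]
ee_rot: [0.707, 0.707, 0.0, 0.0]
ft_force: [-0.3, 0.2, -0.8]
width: 0.0204
gripper_force: 58.8
```

Nothing has resisted below plate level, so the tip is entering the hole. I'll keep going down slowly.

```bash
python3 -m jog '{"translation":[[0,0,0.15],[0,0,0.15],[0,0,0.15],[0,0,0.15],[0,0,0.1],[0,0,0.1],[0,0,0],[0,0,0]],"rot":[[0,0,0],[0,0,0],[0,0,0],[0,0,0],[0,0,0],[0,0,0],[0,0,0],[0,0,0]],"fingers":[0,0,0,0,0,0,0,0]}'
```

```text
t: 12.25
ee_pos: [0.6035, -0.1309, 0.0903]
ee_rot: [0.707, 0.707, -0.0, 0.0]
ft_force: [-0.2, 0.7, -1.6]
width: 0.0204
gripper_force: 58.8
```

```bash
python3 -m jog '{"translation":[[0,0,0.1],[0,0,0.1],[0,0,0.1],[0,0,0.05],[0,0,0.05],[0,0,0],[0,0,0],[0,0,0]],"rot":[[0,0,0],[0,0,0],[0,0,0],[0,0,0],[0,0,0],[0,0,0],[0,0,0],[0,0,0]],"fingers":[0,0,0,0,0,0,0,0]}'
```

```text
t: 13.25
ee_pos: [0.6041, -0.1309, 0.0836]
ee_rot: [0.707, 0.707, 0.001, 0.001]
ft_force: [-5.1, 2.0, 22.9]
width: 0.0202
gripper_force: 61.2
```

Contact came at the expected home height (0.084). Now I'll release, back straight up and look.

```bash
python3 -m jog '{"translation":[[0,0,0],[0,0,0],[0,0,0],[0,0,0],[0,0,-0.5],[0,0,-1],[0,0,-1],[0,0,-1]],"rot":[[0,0,0],[0,0,0],[0,0,0],[0,0,0],[0,0,0],[0,0,0],[0,0,0],[0,0,0]],"fingers":[1,1,1,1,1,1,1,1]}'
python3 -m jog '{"translation":[[0,0,-1],[0,0,-1],[0,0,-1],[0,0,-1],[0,0,-0.5],[-1,-1,0],[-1,-1,0],[-1,-1,0]],"rot":[[0,0,0],[0,0,0],[0,0,0],[0,0,0],[0,0,0],[0,0,0],[0,0,0],[0,0,0]],"fingers":[1,1,1,1,1,1,1,1]}'
python3 -m jog '{"translation":[[-1,-1,0],[-1,-1,0],[-1,-1,0],[-1,-1,0],[-1,-0.5,0],[-1,0,0],[-1,0,0],[-1,0,0]],"rot":[[0,0,-1],[0,0,0],[0,0,0],[0,0,0],[0,0,0],[0,0,0],[0,0,0],[0,0,0]],"fingers":[1,1,1,1,1,1,1,1]}'
cat > look.py <<'E'
from h import *
for n in('scene','top','wrist'):
    im,d,*a=cam(n); save(n+'3.png',im); C=cloud(d,*a);X,Y,Z=C[...,0],C[...,1],C[...,2]
    for nm,c,r,lo,hi,zz in(('peg',(.603,-.131),.03,.135,.165,.147),('collar',(.603,-.131),.03,.042,.06,.047),('beaker',(.4533,-.391),.045,.064,.078,.071),('jar',(.565,-.38),.045,.062,.075,.069)):
        m=(np.hypot(X-c[0],Y-c[1])<r)&(Z>lo)&(Z<hi)
        if m.sum()<30: continue
        cs,_=cv2.findContours(m.astype(np.uint8),cv2.RETR_EXTERNAL,cv2.CHAIN_APPROX_NONE);k=max(cs,key=cv2.contourArea);(u,v),q=cv2.minEnclosingCircle(k)
        print(n,nm,(round(u),round(v)),m.sum(),ray(*a,u,v,zz).round(4),'med',np.median(C[m],0).round(4))
plan([.4533,-.391,.2],-40)
E
python3 look.py
```

```text
t: 14.25
ee_pos: [0.6035, -0.1309, 0.1536]
ee_rot: [0.707, 0.707, 0.0, 0.0]
ft_force: [-0.4, 0.1, -0.2]
width: 0.085
gripper_force: 0.0
t: 15.25
ee_pos: [0.5427, -0.1914, 0.2422]
ee_rot: [0.707, 0.707, -0.0, -0.0]
ft_force: [0.7, -1.0, 0.1]
width: 0.0855
gripper_force: 0.0
t: 16.25
ee_pos: [0.4789, -0.3615, 0.2422]
ee_rot: [0.643, 0.766, -0.0, -0.0]
ft_force: [0.2, -0.2, 0.4]
width: 0.0855
gripper_force: 0.0
scene peg (201, 232) 110 [ 0.5995 -0.1286  0.147 ] med [ 0.6006 -0.1302  0.1468]
scene collar (206, 258) 201 [ 0.6024 -0.1313  0.047 ] med [ 0.5953 -0.1262  0.0474]
scene beaker (333, 208) 318 [ 0.453  -0.3913  0.071 ] med [ 0.4523 -0.3895  0.0713]
scene jar (290, 188) 246 [ 0.5642 -0.3793  0.069 ] med [ 0.5647 -0.38    0.0688]
top peg (191, 150) 118 [ 0.6015 -0.1321  0.147 ] med [ 0.6026 -0.1322  0.1464]
top collar (198, 159) 178 [ 0.6011 -0.1315  0.047 ] med [ 0.5962 -0.1378  0.0464]
wrist collar (431, 1) 392 [ 0.6034 -0.1405  0.047 ] med [ 0.6039 -0.1443  0.0465]
wrist beaker (252, 211) 1337 [ 0.4547 -0.3909  0.071 ] med [ 0.4547 -0.3913  0.0704]
wrist jar (346, 218) 1058 [ 0.5657 -0.3807  0.069 ] med [ 0.5661 -0.3808  0.068 ]
tcp [ 0.4786 -0.3613  0.2419] yaw 9.96 tilt z [-6.e-04 -0.e+00 -1.e+00] units [-1.24 -1.5   2.1 ] F [0.3 1.  0.1] w 0.0852 j [ 0.46  0.72  0.28  1.31 -0.2   1.14  0.94] t 16.4
rot units [-3.000e-03  1.000e-03  4.996e+00]
```

The peg is home: its top is at z≈0.147, upright, and the collar is at 0.047. Next I'll turn the gripper and reach for the beaker.

```bash
python3 -m jog '{"translation":[[0,0,0],[0,0,0],[0,0,0],[0,0,0],[0,0,0],[0,0,0],[0,0,0]],"rot":[[0,0,1],[0,0,1],[0,0,1],[0,0,1],[0,0,1],[0,0,0],[0,0,0]],"fingers":[1,1,1,1,1,1,1]}'
python3 -c "
from h import *
plan([.4543,-.391,.018],-40)"
```

```text
t: 17.27
ee_pos: [0.479, -0.3605, 0.2423]
ee_rot: [0.905, 0.425, 0.0, -0.0]
ft_force: [0.0, 0.5, 0.3]
width: 0.0855
gripper_force: 0.0
tcp [ 0.479  -0.3605  0.2423] yaw -39.72 tilt z [ 1.e-04  1.e-04 -1.e+00] units [-1.97  0.02 11.21] F [0.  0.5 0.3] w 0.0855 j [ 0.36  0.76  0.53  1.32 -0.39  1.17  0.23] t 17.275
rot units [-0.    -0.001  0.028]
```

```bash
python3 -m jog '{"translation":[[-1,0.02,0],[-0.97,0,0],[0,0,1],[0,0,1],[0,0,1],[0,0,1],[0,0,1],[0,0,1]],"rot":[[0,0,0],[0,0,0],[0,0,0],[0,0,0],[0,0,0],[0,0,0],[0,0,0],[0,0,0]],"fingers":[1,1,1,1,1,1,1,1]}'
python3 -m jog '{"translation":[[0,0,1],[0,0,1],[0,0,1],[0,0,1],[0,0,0.7],[0,0,0.4],[0,0,0],[0,0,0]],"rot":[[0,0,0],[0,0,0],[0,0,0],[0,0,0],[0,0,0],[0,0,0],[0,0,0],[0,0,0]],"fingers":[1,1,1,1,1,1,1,1]}'
python3 -c "
from h import *
plan([.4543,-.391,.020],-40)"
```

```text
t: 18.27
ee_pos: [0.4529, -0.3925, 0.1217]
ee_rot: [0.906, 0.423, -0.0, 0.0]
ft_force: [-0.3, 0.8, -0.1]
width: 0.0854
gripper_force: 0.0
t: 19.27
ee_pos: [0.4541, -0.3917, 0.0208]
ee_rot: [0.906, 0.423, 0.0, 0.0]
ft_force: [0.7, 0.4, 0.7]
width: 0.085
gripper_force: 0.0
tcp [ 0.4541 -0.3917  0.0208] yaw -39.97 tilt z [ 5.e-04 -7.e-04 -1.e+00] units [ 0.03 -0.01  0.04] F [0.7 0.4 0.7] w 0.085 j [ 0.48  1.02  0.38  1.56 -0.53  0.67  0.42] t 19.275
rot units [0.005 0.001 0.003]
```

```bash
python3 -m jog '{"translation":[[0,0,0],[0,0,0],[0,0,0],[0,0,0],[0,0,0],[0,0,-0.3],[0,0,-0.6],[0,0,-0.6]],"rot":[[0,0,0],[0,0,0],[0,0,0],[0,0,0],[0,0,0],[0,0,0],[0,0,0],[0,0,0]],"fingers":[0,0,0,0,0,0,0,0]}'
```

```text
t: 20.27
ee_pos: [0.454, -0.3915, 0.0512]
ee_rot: [0.906, 0.423, -0.0, 0.0]
ft_force: [0.2, 0.1, -0.2]
width: 0.0538
gripper_force: 63.0
```

```bash
python3 -m jog '{"translation":[[0,0,-1],[0,0,-1],[0,0,-1],[0,0,-1],[0,0,-1],[0,0,-1],[0,0,-1],[0,0,-1]],"rot":[[0,0,0],[0,0,0],[0,0,0],[0,0,0],[0,0,0],[0,0,0],[0,0,0],[0,0,0]],"fingers":[0,0,0,0,0,0,0,0]}'
python3 -m jog '{"translation":[[0.8,-0.3,0],[1,-0.3,0],[1,-0.3,0],[1,-0.3,0],[1,-0.3,0],[1,-0.3,0],[0.6,0,0],[0,0,0]],"rot":[[0,0,0],[0,0,0],[0,0,0],[0,0,0],[0,0,0],[0,0,0],[0,0,0],[0,0,0]],"fingers":[0,0,0,0,0,0,0,0]}'
python3 - <<'E'
from h import *
plan([.602,-.131,.20],-40); p=status.get_state()['ee_pos']
for n in('scene','top','wrist'):
    im,d,*a=cam(n); save(n+'4.png',im); C=cloud(d,*a);X,Y,Z=C[...,0],C[...,1],C[...,2]
    m=(np.hypot(X-.602,Y+.131)<.03)&(Z>.138)&(Z<.16)
    if m.sum()>20: print(n,'peg',m.sum(),np.median(C[m],0).round(4))
    # held beaker pixel region: project expected
    q=a[1]@(p+[0,0,.03])+a[2]; print(n,(a[0]@q/q[2])[:2].round())
im=cv2.imread('pics/wrist4.png');im2=cv2.imread('pics/scene4.png')
cv2.imwrite('pics/b4.png',cv2.resize(np.hstack([im,im2]),(800,300)))
E
```

```text
t: 21.28
ee_pos: [0.4538, -0.3913, 0.2117]
ee_rot: [0.906, 0.423, 0.0, 0.0]
ft_force: [0.7, 0.1, -0.8]
width: 0.0542
gripper_force: 63.0
t: 22.28
ee_pos: [0.509, -0.2694, 0.2099]
ee_rot: [0.906, 0.423, -0.0, -0.0]
ft_force: [-0.1, -0.9, -0.0]
width: 0.0537
gripper_force: 63.0
tcp [ 0.509  -0.2694  0.2099] yaw -39.9 tilt z [-3.e-04  1.e-04 -1.e+00] units [ 8.29 -0.87  0.5 ] F [-0.1 -0.9 -0. ] w 0.0537 j [ 0.17  0.75  0.54  1.47 -0.42  1.04  0.11] t 22.275
rot units [-0.002  0.001  0.01 ]
scene peg 100 [ 0.6006 -0.1299  0.1473]
scene [281. 179.]
top [263. 196.]
wrist [276. 263.]
```

View pics/b4.png

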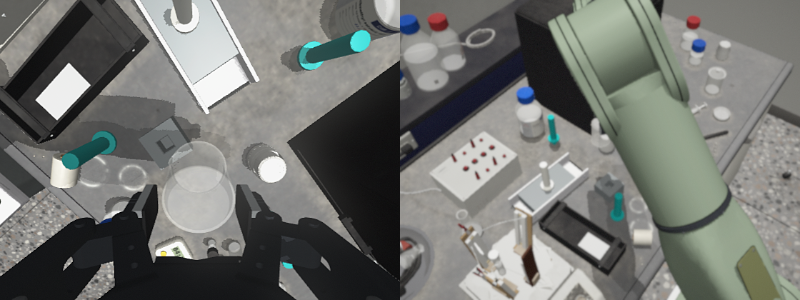

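The beaker is held upright and centred between the pads at (197,185), and the peg stands in the plate. I'll move over the peg.

```bash
python3 -m jog '{"translation":[[0.9,-0.1,0],[1,-0.1,0],[1,-0.1,0],[1,-0.1,0],[1,-0.1,0],[1,-0.1,0],[1,-0.1,0],[0.8,-0.1,0]],"rot":[[0,0,0],[0,0,0],[0,0,0],[0,0,0],[0,0,0],[0,0,0],[0,0,0],[0,0,0]],"fingers":[0,0,0,0,0,0,0,0]}'
python3 -m jog '{"translation":[[0.59,-0.07,0],[0,0,0],[0,0,0]],"rot":[[0,0,0],[0,0,0],[0,0,0]],"fingers":[0,0,0]}'
python3 -c "
from h import *
plan([.602,-.131,.10],-40)"
```

```text
t: 23.42
ee_pos: [0.596, -0.1407, 0.2101]
ee_rot: [0.906, 0.423, -0.0, 0.0]
ft_force: [-0.2, -0.2, 0.8]
width: 0.054
gripper_force: 63.0
t: 23.8
ee_pos: [0.6015, -0.1326, 0.2103]
ee_rot: [0.906, 0.422, -0.0, 0.0]
ft_force: [-0.6, -0.3, -0.9]
width: 0.0541
gripper_force: 63.0
tcp [ 0.6015 -0.1326  0.2103] yaw -40.02 tilt z [-2.e-04 -5.e-04 -1.e+00] units [ 0.08 -0.03  5.51] F [-0.6 -0.3 -0.9] w 0.0541 j [-0.08  0.82  0.57  1.31 -0.45  1.14 -0.17] t 23.8
rot units [ 0.001  0.003 -0.002]
```

```bash
python3 -m jog '{"translation":[[0.08,-0.03,0.5],[0,0,0.6],[0,0,0.7],[0,0,0.7],[0,0,0.7],[0,0,0.7],[0,0,0.7],[0,0,0.4]],"rot":[[0,0,0],[0,0,0],[0,0,0],[0,0,0],[0,0,0],[0,0,0],[0,0,0],[0,0,0]],"fingers":[0,0,0,0,0,0,0,0]}'
python3 -m jog '{"translation":[[0,0,0.1],[0,0,0.1],[0,0,0.1],[0,0,0],[0,0,0]],"rot":[[0,0,0],[0,0,0],[0,0,0],[0,0,0],[0,0,0]],"fingers":[0,0,0,0,0]}'
```

```text
t: 24.8
ee_pos: [0.6021, -0.1302, 0.1092]
ee_rot: [0.906, 0.423, -0.0, -0.0]
ft_force: [0.3, 0.6, -0.4]
width: 0.054
gripper_force: 63.0
t: 25.42
ee_pos: [0.6024, -0.1303, 0.1043]
ee_rot: [0.906, 0.423, 0.0, 0.0]
ft_force: [0.2, -1.0, -1.3]
width: 0.054
gripper_force: 63.0
```

```bash
python3 -m jog '{"translation":[[0,0,0.1],[0,0,0.08],[0,0,0],[0,0,0]],"rot":[[0,0,0],[0,0,0],[0,0,0],[0,0,0]],"fingers":[0,0,0,0]}'
```

```text
t: 25.92
ee_pos: [0.6024, -0.1303, 0.1006]
ee_rot: [0.906, 0.423, -0.0, 0.0]
ft_force: [0.1, -0.7, 0.1]
width: 0.0541
gripper_force: 63.0
```

```bash
python3 -m jog '{"translation":[[0,0,0.05],[0,0,0.05],[0,0,0],[0,0,0]],"rot":[[0,0,0],[0,0,0],[0,0,0],[0,0,0]],"fingers":[0,0,0,0]}'
```

```text
t: 26.42
ee_pos: [0.6029, -0.1306, 0.1]
ee_rot: [0.906, 0.423, 0.001, 0.001]
ft_force: [-3.5, 1.4, 20.0]
width: 0.0541
gripper_force: 65.1
```

```bash
python3 -m jog '{"translation":[[0,0,-0.06],[0,0,0],[0,0,0],[0,0,0],[0,0,0],[0,0,0],[0,0,0],[0,0,0]],"rot":[[0,0,0],[0,0,0],[0,0,0],[0,0,0],[0,0,0],[0,0,0],[0,0,0],[0,0,0]],"fingers":[0,0,0.7,0.75,0.85,1,1,1]}'
python3 - <<'E'
from h import *
plan([.602,-.131,.27],-40)
im,d,*a=cam('wrist'); save('w5.png',cv2.resize(im,(420,315)))
im,d,*a=cam('scene'); C=cloud(d,*a); m=(np.hypot(C[...,0]-.602,C[...,1]+.131)<.035)&(C[...,2]>.12)&(C[...,2]<.17); print(m.sum(),np.median(C[m],0) if m.sum() else '')
E
```

```text
t: 27.42
ee_pos: [0.6023, -0.1303, 0.0998]
ee_rot: [0.906, 0.423, -0.0, 0.0]
ft_force: [0.7, 0.5, -0.5]
width: 0.0855
gripper_force: 0.0
tcp [ 0.6023 -0.1303  0.0998] yaw -39.98 tilt z [-1.e-04 -1.e-04 -1.e+00] units [-0.04  0.01 -8.51] F [ 0.7  0.5 -0.5] w 0.0855 j [-0.06  0.94  0.5   1.44 -0.52  0.89 -0.1 ] t 27.425
rot units [-0.     0.001  0.002]
62 [ 0.60475372 -0.1087066   0.14219459]
```

View pics/w5.png

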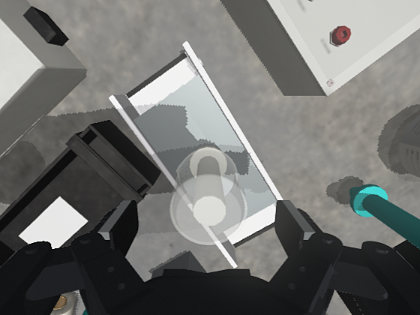

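The beaker at (208,205) is centred on the peg top, with clear space to both pads. I'll withdraw straight up and then back.

```bash
python3 -m jog '{"translation":[[0,0,-0.3],[0,0,-0.7],[0,0,-1],[0,0,-1],[0,0,-1],[0,0,-1],[0,0,-1],[0,0,-1]],"rot":[[0,0,0],[0,0,0],[0,0,0],[0,0,0],[0,0,0],[0,0,0],[0,0,0],[0,0,0]],"fingers":[1,1,1,1,1,1,1,1]}'
python3 -m jog '{"translation":[[-1,0,-1],[-1,0,-1],[-1,0,0],[-1,0,0],[-1,0,0],[-1,0,0],[-1,0,0],[0,0,0]],"rot":[[0,0,0],[0,0,0],[0,0,0],[0,0,0],[0,0,0],[0,0,0],[0,0,0],[0,0,0]],"fingers":[1,1,1,1,1,1,1,1]}'
python3 - <<'E'
from h import *
for n in('scene','top','wrist'):
    im,d,*a=cam(n); C=cloud(d,*a); Z=C[...,2]
    m=(np.hypot(C[...,0]-.602,C[...,1]+.131)<.045)&(Z>.142)&(Z<.17)
    if m.sum()>30:
        P=C[m]; A=np.c_[P[:,:2]-P[:,:2].mean(0),np.ones(len(P))]; print(n,m.sum(),'mid',((P.max(0)+P.min(0))/2).round(4),np.median(P,0).round(4),'slope',np.linalg.lstsq(A,P[:,2],rcond=None)[0].round(3))
    if n=='scene': save('s6.png',cv2.resize(im[170:310,130:330],None,fx=2.5,fy=2.5))
E
```

```text
t: 28.52
ee_pos: [0.6023, -0.1304, 0.2416]
ee_rot: [0.906, 0.423, 0.0, 0.0]
ft_force: [0.1, 0.3, 0.0]
width: 0.0854
gripper_force: 0.0
t: 29.52
ee_pos: [0.5114, -0.2391, 0.28]
ee_rot: [0.907, 0.422, -0.0, 0.0]
ft_force: [-0.1, -0.5, 0.7]
width: 0.0854
gripper_force: 0.0
scene 424 mid [ 0.6007 -0.1315  0.1486] [ 0.5989 -0.1292  0.1497] slope [ 0.055 -0.039  0.149]
wrist 2599 mid [ 0.6021 -0.1323  0.1471] [ 0.6017 -0.1325  0.149 ] slope [0.01  0.011 0.149]
```

View pics/s6.png

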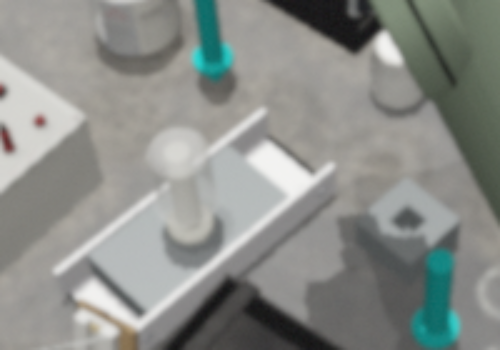

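The beaker hangs level on the upright peg at (180,160), with its bottom at z≈0.149, and the gripper is clear.

```bash
python3 -c "
from station import finish_job
print(finish_job())"
```

```text
the job is handed in; nothing more can be done
None
```

I've handed the job in: the white peg stands fully home in the plate's hole, the upturned beaker hangs level on it, and the jar and bottle were not touched; the hand-in returned no verdict.

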